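# Lock the clamp bar over a closed casting mould

## Task

Close up the casting mould for pouring: tilt the loose steel clamp bar nose-down so that its oblong eye slips over the wide head of the T-stud, then lay it level and straight across the mould's cover, held under the stud's head. With the bar down, swing the turn-catch fully across its tail so that it cannot rise. Let go, and leave the brush, sanding block and tape roll where they are.

Things in the scene. Friction and masses are not known exactly. Their poses are not given: they have to be found in the camera images.
- mould_base: Fixed mould set: plywood board 215 x 150 x 18 mm carrying a closed two-part pale silicone mould under a plywood cover (x -50..34, y -58..58 mm, flat top z = 62; two dowel heads and a pouring rim up to 4 mm proud, off the bar's path). Origin: centre of the board's underside, on the table; x runs from the catch end to the stud end, z up.
- stud_head (a point): Centre of the T-stud's head (mould_base x 68, y 0, z 77.5 mm): rectangular, 58 mm along x, 16 mm wide, 13 mm thick, underside z = 71, top z = 84; its round shank, 10 mm across, rises from the board on the same axis. Between cover edge and shank, and beyond it, it is open down to the board, so the bar's nose can dip.
- stud_seat (a point): Point on the stud's axis at the height of the cover's top (mould_base x 68, y 0, z 62 mm); axes as mould_base. The levelled bar's eye centre lies at or near it, the 6 mm bar with 3 mm play under the head; the shank lets the eye slide 21 mm either way along the bar.
- clamp_bar: Loose flat steel bar 200 x 40 x 6 mm, 0.26 to 0.42 kg, balancing near its grip, lying on the table grip up. Origin: underside, below the grip's centre; x along the bar to the nose with the eye (nose end x = 106, tail end -94 mm), z up. Wooden grip 70 mm long (x), 16 mm thick (y), z = 6 to 42. Its x points roughly to the robot's left, as mould_base's does.
- eye (a point): Centre of the bar's oblong through-eye, on the underside (clamp_bar x 68, y 0, z 0); axes as clamp_bar. Eye 52 mm long (x), 24 mm wide, corners cut 4 mm. The 58 mm head is longer, so a level bar cannot pass. Nose-down 25 to 45 degrees (35 is easy): eye's outer end down past the head's outer end, draw the bar tailwards 25 to 30 mm under the head, then level.
- tail (a point): Point on the bar's underside 4 mm from its tail end (clamp_bar x -90, y 0, z 0 mm).
- catch (a joint): Turn-catch angle, rad, about its post (mould_base x -72, y -40 mm). 0: arm along mould_base -x (open); grows clockwise seen from above; 1.57: arm along +y, across the bar's tail. Stops at -0.6 and 1.62; starts between -0.4 and 0.1; about 1.5 N at the peg turns it, it stays where left. Arm 16 mm wide, underside z = 70, 2 mm over the level bar; a raised bar blocks it.
- catch_peg (a point): Middle of the catch's upright round black finger peg, 62 mm from the post's axis, 14 mm across, from z = 77 to 107 mm above the table (this point z = 92).
- release_brush: Bystander: flat brush with wooden handle, 171 mm, lying beside the mould board on the robot's side; leave it.
- sanding_block: Bystander: brown sanding block 64 x 100 x 28 mm beside the clamp bar; leave it.
- tape_roll: Bystander: roll of masking tape, 104 mm across, 25 mm tall, farther back on the table; leave it.
Mind the look-alikes: they are no part of the job. There is more than one size of the clamp_bar; the job needs the larger.

How it is judged:
By the outcome, as a careful person would: the job done as asked, in the order asked, and still so for the second after the job is handed in, with the robot touching nothing.
It also fails if it takes over 58 s, if anything falls off the work surface, if the arm or the gripper's body presses on something with over 40 N, if the wrist force passes 120 N, or if a joint passes its speed limit or range.

## Robot

A 7-joint arm with a two-finger parallel gripper is mounted at the origin on the work surface; the furniture and walls round the work are solid. World frame = base frame: x ahead of the robot, y to its left, z up, the work surface at z = 0. Lengths are in m, angles in rad, forces in N, time in s.
With the tool pointing down it reaches from about 0.4 to 0.875 m from the base axis. Payload 19.3 kg.
Tool frame: the origin (TCP) lies at the very end of the fingers, on their centre line; the grasp point (between the pads) lies 19 mm behind it; z points along the fingers, y is the direction in which the jaws open and shut (so a half turn about z gives the same grasp; the last joint's range is limited). The gripper opens to 85 mm and grips with 20 to 120 N. Pads are 22 mm wide; open, the fingers measure 114 mm over their backs; the gripper's body (76 mm by 85 mm) begins 54 mm behind the grasp point. The pads swing forward as they close: fully open they stand 13 mm farther back than shut.
Start: joints at [1.178, 0.521, -0.036, 1.599, 0.021, 1.021, -0.113], TCP at [0.198, -0.593, 0.231] pointing down, gripper open.
Joint ranges: [-2.91, 2.91], [-0.3, 2.13], [-1.5, 1.42], [0.17, 2.43], [-1.26, 4.41], [0.16, 1.93], [-2.52, 2.52]. Speed limits (rad/s): [1.89, 1.89, 2.39, 2.39, 3.01, 3.01, 3.01].

## Interface

Orientations are given as [roll, pitch, yaw] about the fixed x, y, z axes, in that order (R = Rz(yaw) Ry(pitch) Rx(roll)).
In Python, from workcell import bot, vision, job_done gives the robot as it stands.
- The arm moves only by the tool arm_command, never from a script. Its arguments are lists of equal length, an entry for each row: "gripper": the finger opening in cm, from 0 to 8.54; "slide": the shift along the tool's x, y, z in cm, a list of three; "turn": the turn, a rotation vector about the tool's x, y, z in degrees, a list of three. A call has 1 to 5 rows; each row is the pose to reach, as a shift and turn from the pose commanded when the call began, along the tool's axes at that moment; what a row does not reach only later rows make up. A row lasts 1/8 s, in which the tool goes at most 62.5 mm and 10.7 degrees, less where a joint would pass 70% of its speed; a pose out of reach is approached as far as the arm can. A call with a gripper value outside its range is refused whole. The fingers move at their own pace and stop on an object; "force" is the grip in N (left out, the last holds). Time passes only in rows, so rows that repeat a pose let the fingers close. It gives the time, the measured TCP pose, the force and the opening at its end, in the units of the state.
- bot.observe(): the state, without advancing time (a new reading comes with each control period).
- vision.grab_frame(name): name is "side" or "top" or "wrist"; returns the picture (384x512x3 uint8, blue, green, red); there is no depth.
- vision.camera_model(name): a dict with "mtx" (3x3 intrinsics, pixels), "T" (4x4, takes a point from camera to world coordinates). Camera axes: x right, y down, z forward; pixel columns grow to the right and rows downward; lengths in m; the calibration is good to about 2 mm. A picture is of the moment at which its call begins: read the wrist's pose just before it. camera_model takes no time and is no camera call; for the wrist camera it gives the pose at the moment of the call.
- job_done(): hands the job in, once; it reports no verdict.
The state is a dict: "clock": time; "qpos": joint angles; "qd": joint speeds; "joint_efforts": joint torques, N m; "position": TCP position; "tool_rot": TCP orientation; "force": force on the tool from outside, world axes, zero at the start; "moment": the same for the moment, N m; "grip_width": finger opening in m.
Only numpy, scipy, OpenCV 4.12 (cv2) and the standard library are available. Lean on these libraries where they do the work, as an engineer would, in place of code of your own. Each camera call takes 0.05 s, during which the arm holds its last target. There are 200 camera calls.

## Working session

There is one attempt and no reset: what is moved stays moved. The work goes in short steps, Python scripts to look and compute and a tool call to move; the robot and the scene stay as the last step left them, time stands still between calls to the robot, and variables do not carry over. Pictures are saved under pics/ and viewed, about 8 in all and at most 12, crops included, and the job is handed in when it is done.

Besides the shell and the picture viewer there is one more tool, called after "Emit:" by a JSON object that holds its "api" and its "payload", one argument or row to a line. arm_command: Moves the arm, as the interface text tells. Its arguments: {"type":"object","properties":{"gripper":{"type":"array","items":{"type":"number"}},"slide":{"type":"array","items":{"type":"array","items":{"type":"number"}}},"turn":{"type":"array","items":{"type":"array","items":{"type":"number"}}},"force":{"type":"number"}},"required":["gripper","slide","turn"]}

```bash
mkdir -p pics; ls
python3 - <<'E'
from workcell import bot, vision
import cv2
for n in("top","side"):
    f=vision.grab_frame(n); cv2.imwrite(f"pics/{n}0.png",cv2.resize(f,(800,600),interpolation=cv2.INTER_CUBIC)); m=vision.camera_model(n); print(n,m["mtx"].round(1).tolist(),m["T"].round(3).tolist())
s=bot.observe(); print(s["clock"],s["position"],s["tool_rot"],s["grip_width"])
E
```

```text
pics
top [[411.3, 0.0, 250.3], [0.0, 411.3, 190.6], [0.0, 0.0, 1.0]] [[0.006, -0.988, 0.155, 0.4], [-1.0, -0.002, 0.028, -0.04], [-0.027, -0.155, -0.988, 1.174], [0.0, 0.0, 0.0, 1.0]]
side [[361.9, 0.0, 259.3], [0.0, 361.9, 184.8], [0.0, 0.0, 1.0]] [[0.995, -0.061, 0.081, 0.522], [-0.102, -0.608, 0.787, -0.7], [0.001, -0.792, -0.611, 0.604], [0.0, 0.0, 0.0, 1.0]]
0.1 [ 0.1981455  -0.59244536  0.23077607] [-3.14055972e+00  6.82865190e-05  3.22810010e-01] 0.08526478806968181
```

View pics/top0.png

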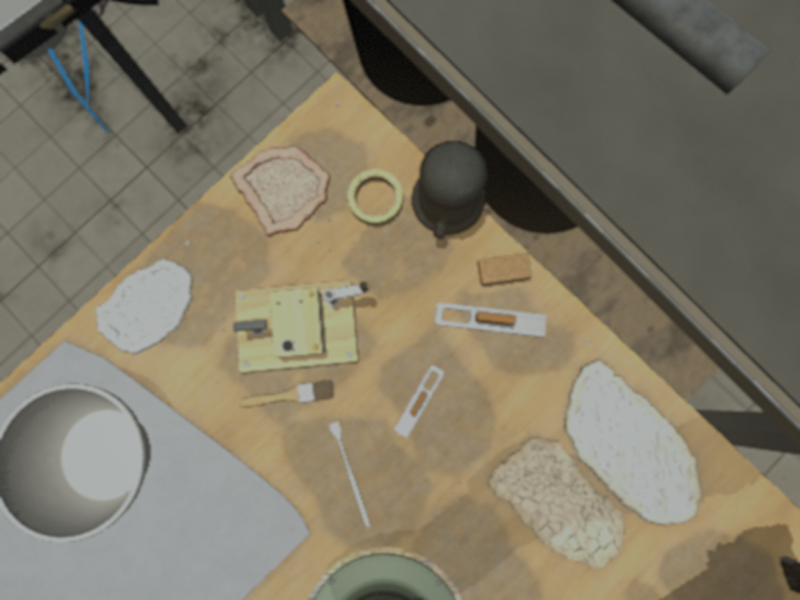

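View pics/side0.png

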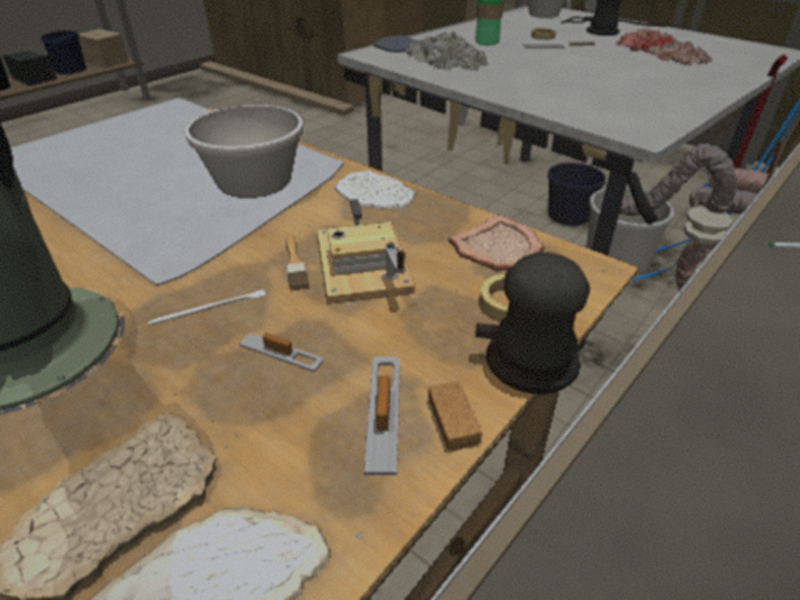

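The top view shows two clamp bars: a large one at (490,320), with its eye to the left at (457,316), and a small one at (420,400). The large one is about 110 px long (roughly 200 mm) and sits beside the sanding block at (505,269), so it fits the description. The mould is at (297,327), the stud head at (250,326), and the catch runs from (328,296) to its peg at (363,288). I'll confirm with a crop.

Run:
```python
import cv2,numpy as np
from workcell import vision
f=np.mean([vision.grab_frame("top").astype(float) for _ in range(4)],0).astype(np.uint8)
cv2.imwrite("pics/topraw.png",f)
a=f[176:242,145:240]; b=f[190:220,272:367]
o=np.vstack([cv2.resize(x,None,fx=6.2,fy=6.2,interpolation=cv2.INTER_CUBIC) for x in(a,b)])
print(o.shape); cv2.imwrite("pics/crop1.png",o)
```

```text
(595, 589, 3)
```

View pics/crop1.png

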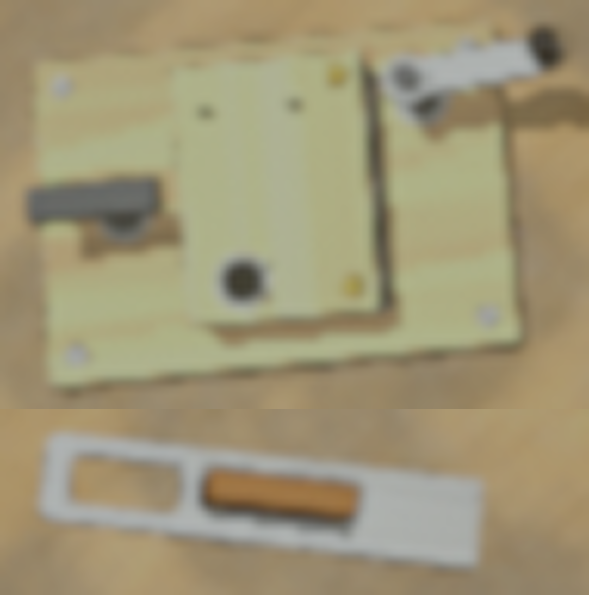

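The crop confirms the large bar: nose corners at (47,432) and (40,517), tail corners at (483,480) and (475,567), with a 70 mm grip. The stud head is centred at about (94,198), the cover corners are clear, and the peg is at (545,45). Next I'll fit the poses.

```bash
cat > h.py <<'E'
import numpy as np, cv2
from scipy.optimize import least_squares
from scipy.spatial.transform import Rotation as R
from workcell import bot, vision
def proj(P,m):
    T=np.linalg.inv(m["T"]); p=(T[:3,:3]@np.atleast_2d(P).T).T+T[:3,3]; p=p@m["mtx"].T; return p[:,:2]/p[:,2:]
def ray(uv,z,m):
    d=m["T"][:3,:3]@np.linalg.inv(m["mtx"])@[uv[0],uv[1],1]; o=m["T"][:3,3]; return o+d*(z-o[2])/d[2]
def place(p,L):
    L=np.array(L)/1000.; c,s=np.cos(p[2]),np.sin(p[2]); return np.c_[p[0]+c*L[:,0]-s*L[:,1],p[1]+s*L[:,0]+c*L[:,1],L[:,2]]
def fit(L,uv,m,p0):
    uv=np.array(uv,float); r=least_squares(lambda p:(proj(place(p,L),m)-uv).ravel(),p0,loss="soft_l1",x_scale=[.01,.01,.1]); return r.x,(proj(place(r.x,L),m)-uv).round(1)
E
python3 - <<'E'
from h import *
m=vision.camera_model("top"); c=lambda L,x0,y0,dy:[((u+.5)/6.2-.5+x0,(v-dy+.5)/6.2-.5+y0) for u,v in L]
M=c([(172,70),(358,52),(383,308),(190,325),(50,388),(522,345),(94,198)],145,176,0)
LM=[(34,-58,62),(-50,-58,62),(-50,58,62),(34,58,62),(107.5,75,18),(-107.5,75,18),(68,0,84)]
B=c([(47,432),(483,480),(475,567),(40,517),(68,455),(183,462),(282,490)],272,190,409)
LB=[(106,-20,6),(-94,-20,6),(-94,20,6),(106,20,6),(94,-12,6),(42,-12,6),(0,0,42)]
p,e=fit(LM,M,m,[.4,.15,1.6]); print("mould",p,e.tolist())
b,e=fit(LB,B,m,[.4,-.15,1.5]); print("bar",b,e.tolist())
print("peg",ray(c([(545,45)],145,176,0)[0],.107,m)," catch post",place(p,[(-72,-40,80)]))
print("block",ray((505*.64,269*.64),.028,m))
print("q",bot.observe()["qpos"])
E
```

```text
mould [0.53075196 0.16590336 1.66959027] [[0.1, -0.3], [0.4, -0.3], [-0.4, 0.4], [-0.1, 0.6], [0.2, -0.1], [0.1, -0.4], [-0.3, 0.2]]
bar [ 0.54385423 -0.19377765  1.46240933] [[0.0, 0.1], [-0.3, -0.0], [-0.1, -0.1], [-0.3, 0.1], [0.5, -0.5], [0.1, 0.4], [0.1, 0.1]]
peg [0.58785376 0.03659802 0.107     ]  catch post [[0.57765851 0.09819977 0.08      ]]
block [ 0.63269856 -0.21423223  0.028     ]
q [ 1.17778389  0.52158708 -0.03630212  1.59965794  0.02121297  1.0210504
 -0.11279171]
```

The large bar is the right one, and both fits are within about 0.5 px (roughly 1.5 mm). Next is a hover over the grip.

```bash
cat >> h.py <<'E'
def to(pos,rot,cur=None):
    """slide cm / turn deg from cur (default: measured) to target; rot=Rotation"""
    s=bot.observe(); p0,r0=cur if cur else (np.array(s["position"]),R.from_euler("xyz",s["tool_rot"]))
    print("slide",(r0.inv().apply(np.array(pos)-p0)*100).round(2).tolist(),"turn",np.degrees((r0.inv()*rot).as_rotvec()).round(1).tolist())
def down(yaw,tilt=0):  # tool down; tilt about tool y
    return R.from_euler("xyz",[np.pi,0,yaw])*R.from_rotvec([0,tilt,0])
E
python3 -c "
from h import *
to([.5438,-.1938,.19],down(1.4624))"
```

```text
slide [45.43, -26.86, 4.12] turn [-0.0, -0.0, -65.3]
```

Emit:
{"api": "arm_command", "payload": {
  "gripper": [4,4,4,4,4],
  "slide": [
    [5,-3,0.4],
    [10,-6,0.9],
    [15,-9,1.4],
    [20,-12,1.8],
    [25,-14.8,2.3]
  ],
  "turn": [
    [0,0,-7],
    [0,0,-14.5],
    [0,0,-22],
    [0,0,-29],
    [0,0,-36]
  ],
  "force": 60
}}

```text
clock: 0.92
position: [0.3894, -0.3716, 0.2084]
tool_rot: [3.141, 0.0, 0.955]
force: [0.7, -0.7, -0.2]
grip_width: 0.0398
```

```bash
python3 -c "
from h import *
to([.5438,-.1938,.19],down(1.4624))"
```

```text
slide [23.43, 2.33, 1.84] turn [0.0, 0.0, -29.1]
```

Emit:
{"api": "arm_command", "payload": {
  "gripper": [4,4,4,4,4],
  "slide": [
    [6,0.6,0.5],
    [12,1.2,1],
    [18,1.8,1.5],
    [23.4,2.3,1.84],
    [23.4,2.3,1.84]
  ],
  "turn": [
    [0,0,-8],
    [0,0,-16],
    [0,0,-24],
    [0,0,-29],
    [0,0,-29]
  ]
}}

```text
clock: 1.55
position: [0.5452, -0.1917, 0.1895]
tool_rot: [3.141, -0.002, 1.464]
force: [-0.9, 0.2, 0.1]
grip_width: 0.0399
```

Run:
```python
from h import *
to([.5438,-.1938,.012],down(1.4624))
m=vision.camera_model("wrist"); f=vision.grab_frame("wrist")
s=bot.observe(); print(s["position"],s["tool_rot"],s["clock"])
for P in [(.5438,-.1938,.042)]: print(proj(P,m))
L=[(106,-20,6),(-94,-20,6),(-94,20,6),(106,20,6),(94,-12,6),(42,-12,6),(35,8,42),(35,-8,42),(-35,8,42),(-35,-8,42)]
uv=proj(place([.5438,-.1938,1.4624],L),m); print(uv.round().tolist())
for u,v in uv: cv2.circle(f,(int(round(u)),int(round(v))),2,(0,0,255),1)
cv2.imwrite("pics/w1.png",cv2.resize(f,(800,600),interpolation=cv2.INTER_CUBIC))
```

```text
slide [-0.26, -0.13, 17.75] turn [0.0, -0.1, 0.1]
[ 0.54374792 -0.19424947  0.18956099] [-3.14126895e+00 -6.97224833e-04  1.46014037e+00] 1.6
[[253.24457089 186.4367491 ]]
[[276.0, 60.0], [272.0, 266.0], [234.0, 266.0], [231.0, 60.0], [267.0, 75.0], [266.0, 134.0], [244.0, 146.0], [263.0, 146.0], [244.0, 225.0], [262.0, 225.0]]
```

View pics/w1.png

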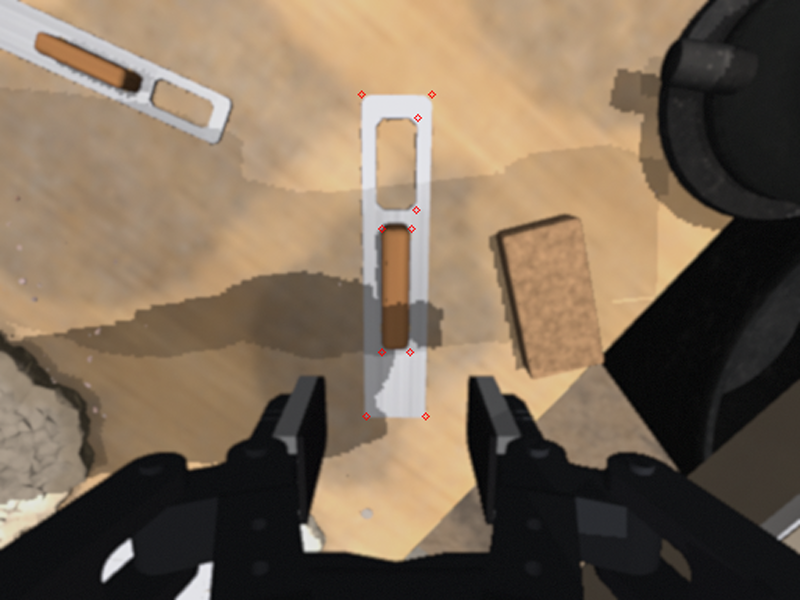

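The red model points match the bar in the wrist view to about 1 mm, with the grip at (396,286). The block at (550,295) clears the fingers. Now descend, grip and lift.

Emit:
{"api": "arm_command", "payload": {
  "gripper": [4,4,4,4,4],
  "slide": [
    [0,0,5],
    [0,0,10],
    [0,0,14],
    [0,0,16.7],
    [0,0,17.7]
  ],
  "turn": [
    [0,0,0],
    [0,0,0],
    [0,0,0],
    [0,0,0],
    [0,0,0]
  ]
}}

```text
clock: 2.22
position: [0.5418, -0.1969, 0.0117]
tool_rot: [-3.139, 0.0, 1.456]
force: [-0.6, 0.4, -0.4]
grip_width: 0.0398
```

Emit:
{"api": "arm_command", "payload": {
  "gripper": [4,0,0,0,0],
  "slide": [
    [0,0,0],
    [0,0,0],
    [0,0,0],
    [0,0,0],
    [0,0,0]
  ],
  "turn": [
    [0,0,0],
    [0,0,0],
    [0,0,0],
    [0,0,0],
    [0,0,0]
  ],
  "force": 80
}}

```text
clock: 2.85
position: [0.5437, -0.1964, 0.0143]
tool_rot: [3.14, 0.001, 1.457]
force: [-1.0, -0.5, 7.3]
grip_width: 0.0146
```

Emit:
{"api": "arm_command", "payload": {
  "gripper": [0,0,0,0,0],
  "slide": [
    [0,0,-1],
    [0,0,-5],
    [0,0,-10],
    [0,0,-15],
    [0,0,-19]
  ],
  "turn": [
    [0,0,0],
    [0,0,0],
    [0,0,0],
    [0,0,0],
    [0,0,0]
  ]
}}

```text
clock: 3.48
position: [0.543, -0.1959, 0.2059]
tool_rot: [3.14, 0.0, 1.457]
force: [0.2, -0.3, -3.3]
grip_width: 0.0147
```

```bash
cat >> h.py <<'E'
BL=[(106,-20,6),(106,20,6),(94,-12,6),(42,-12,6),(94,12,6),(42,12,6),(35,8,42),(35,-8,42)]
def barpts(o,L=BL,s=None):  # o: offset of tool from bar origin in bar frame (mm): TCP at bar (o0,o1,o2)
    s=s or bot.observe(); T=R.from_euler("xyz",s["tool_rot"])*R.from_euler("x",np.pi)
    return np.array(s["position"])+T.apply((np.array(L)-np.array(o))/1000.)
E
python3 - <<'E'
from h import *
s=bot.observe(); m=vision.camera_model("wrist"); f=vision.grab_frame("wrist")
print(s["position"],s["tool_rot"],s["force"])
uv=proj(barpts((-2.5,0,14),s=s),m); print(uv.round(1).tolist())
for u,v in uv: cv2.circle(f,(int(round(u)),int(round(v))),1,(0,0,255),-1)
g=f[20:200,150:370]
cv2.imwrite("pics/w2.png",cv2.resize(g,None,fx=3.3,fy=3.3,interpolation=cv2.INTER_CUBIC))
E
```

```text
[ 0.54297438 -0.19592677  0.20593242] [3.13992512e+00 3.50331386e-04 1.45731163e+00] [ 0.22862547 -0.25273303 -3.28223393]
[[307.3, -5.3], [204.5, -5.2], [286.0, 28.5], [283.1, 158.2], [225.7, 28.6], [228.4, 158.2], [233.2, 195.2], [279.7, 195.1]]
```

View pics/w2.png

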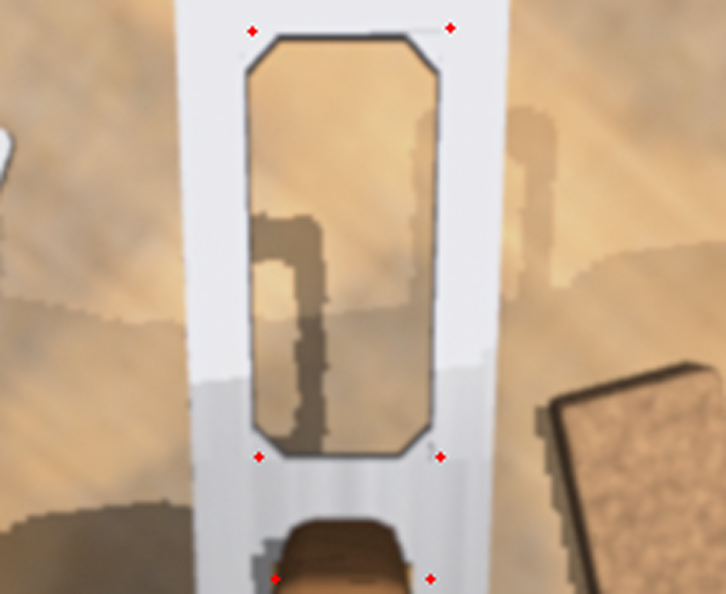

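The bar is held square, with its eye corners within about 1 mm of the prediction (bar shifted 0.9 mm toward +y in the hand). Next I'll plan the insertion path in the bar's plane and check how noisy the readings are.

```bash
cat > plan.py <<'E'
import numpy as np
def edge(P,n=60):
    P=np.array(P,float); return np.vstack([np.linspace(P[i],P[(i+1)%len(P)],n) for i in range(len(P))])
OBS=np.vstack([edge([(39,71),(97,71),(97,84),(39,84)]),edge([(63,18),(73,18),(73,71),(63,71)]),edge([(-50,18),(34,18),(34,62),(-50,62)]),edge([(-107,0),(107.5,0),(107.5,18),(-107,18)])])
def clear(C,phi):  # C: eye centre at mid-thickness (x,z) mm
    c,s=np.cos(phi),np.sin(phi); d=OBS-C; t=d[:,0]*c-d[:,1]*s; n=d[:,0]*s+d[:,1]*c; r=[]
    for a,b in((-162,-26),(26,38)):
        qx=np.abs(t-(a+b)/2)-(b-a)/2; qy=np.abs(n)-3
        r.append((np.hypot(np.maximum(qx,0),np.maximum(qy,0))+np.minimum(np.maximum(qx,qy),0)).min())
    return min(r)
E
python3 - <<'E'
from plan import *
from workcell import bot, vision
for deg in(30,35,40,45):
    p=np.radians(deg);c,s=np.cos(p),np.sin(p); out=[]
    n0=36.5*s+66.5*c
    for n in np.arange(n0,n0+60,4):
        ts=np.arange(-30,60,1.); v=[clear((t*c+n*s,n*c-t*s),p) for t in ts]; i=int(np.argmax(v)); t=ts[i]
        out.append((round(n),round(t),round(v[i],1),round(t*c+n*s),round(n*c-t*s)))
    print(deg,out)
for _ in range(6):
    vision.grab_frame("top"); s=bot.observe(); print(np.round(s["position"],4),np.round(s["tool_rot"],4),np.round(s["force"],1))
E
```

```text
30 [(76, -18, np.float64(6.3), 22, 75), (80, 19, np.float64(3.6), 56, 60), (84, 16, np.float64(3.8), 56, 65), (88, 14, np.float64(4.0), 56, 69), (92, 13, np.float64(4.8), 57, 73), (96, 13, np.float64(4.8), 59, 77), (100, 18, np.float64(3.9), 66, 77), (104, 25, np.float64(3.8), 74, 77), (108, 28, np.float64(5.5), 78, 79), (112, 31, np.float64(7.8), 83, 81), (116, 33, np.float64(10.2), 86, 84), (120, -30, np.float64(13.2), 34, 119), (124, -30, np.float64(16.7), 36, 122), (128, -30, np.float64(20.1), 38, 126), (132, -30, np.float64(23.6), 40, 129)]
35 [(75, -25, np.float64(7.3), 23, 76), (79, -24, np.float64(4.3), 26, 79), (83, 10, np.float64(2.5), 56, 63), (87, 7, np.float64(2.5), 56, 68), (91, 6, np.float64(3.8), 57, 71), (95, 5, np.float64(4.9), 59, 75), (99, 7, np.float64(5.9), 63, 77), (103, 13, np.float64(5.7), 70, 77), (107, 18, np.float64(6.1), 76, 78), (111, 21, np.float64(7.7), 81, 79), (115, 23, np.float64(9.8), 85, 81), (119, 25, np.float64(11.9), 89, 83), (123, 26, np.float64(14.6), 92, 86), (127, 27, np.float64(17.3), 95, 89), (131, 27, np.float64(20.1), 97, 92), (135, 28,
[... 924 characters left out ...]
, 78), (113, 2, np.float64(10.1), 81, 78), (117, 4, np.float64(11.6), 85, 80), (121, 6, np.float64(13.5), 90, 81), (125, 7, np.float64(14.9), 93, 83), (129, 8, np.float64(17.1), 97, 85), (133, 9, np.float64(19.8), 100, 88)]
[ 0.5446 -0.1964  0.2079] [3.1349e+00 1.5000e-03 1.4570e+00] [-0.  -0.1 -3.5]
[ 0.5437 -0.1962  0.2054] [3.1378e+00 1.0000e-03 1.4570e+00] [-0.1  0.7 -3. ]
[ 0.5429 -0.1961  0.2037] [3.1405e+00 5.0000e-04 1.4571e+00] [-0.7  0.1 -4.2]
[ 0.5425 -0.1959  0.2027] [-3.1410e+00  1.0000e-04  1.4572e+00] [ 0.4  0.3 -3.1]
[ 0.5423 -0.1958  0.2021] [-3.1401e+00 -2.0000e-04  1.4572e+00] [ 0.2 -0.5 -3.5]
[ 0.5423 -0.1958  0.2019] [-3.1397e+00 -4.0000e-04  1.4573e+00] [-0.7 -0.2 -3.8]
```

```bash
cat >> h.py <<'E'
MP=[0.53075,0.16590,1.66959]; O=np.array([-2.5,-0.9,15.])
def tcp(C,deg,dy=0):
    Rb=R.from_euler("z",MP[2])*R.from_euler("y",np.radians(deg))
    Rm=R.from_euler("z",MP[2]); org=np.array([MP[0],MP[1],0])+Rm.apply(np.array([C[0],dy,C[1]])/1000)
    return org+Rb.apply((O-[68,0,3])/1000), Rb*R.from_euler("x",np.pi)
def eye(s=None):  # where the eye now is: mould C, tilt, y offset, relative yaw
    s=s or bot.observe(); Rb=R.from_euler("xyz",s["tool_rot"])*R.from_euler("x",np.pi); Rm=R.from_euler("z",MP[2])
    p=np.array(s["position"])+Rb.apply((np.array([68,0,3])-O)/1000); q=Rm.inv().apply(p-[MP[0],MP[1],0])*1000
    e=(Rm.inv()*Rb).as_euler("xyz",degrees=True); print("C",q.round(1),"rpy",e.round(2),"t",round(s["clock"],2),"F",np.round(s["force"],1))
E
python3 - <<'E'
from h import *; from plan import clear
eye(); to(*tcp((105,140),35)); 
for deg in (30,26,22,18,14,10,6,3,0):
    p=np.radians(deg); best=max(((clear((x,z),p),x,z) for x in np.arange(52,72,1.) for z in np.arange(56,74,.5)),key=lambda a:a[0]-.02*abs(a[1]-68)); print(deg,[float(round(b,1)) for b in best])
E
```

```text
C [-292.    10.2  189.9] rpy [  0.11  -0.02 -12.16] t 3.83 F [-0.7 -0.2 -3.8]
slide [41.12, -6.3, 1.19] turn [-3.8, -34.9, -11.7]
30 [5.0, 57.0, 73.5]
26 [5.2, 57.0, 73.5]
22 [6.0, 56.0, 68.5]
18 [6.8, 56.0, 65.5]
14 [7.5, 56.0, 66.5]
10 [6.1, 58.0, 66.5]
6 [4.2, 60.0, 66.5]
3 [2.9, 61.0, 66.5]
0 [1.5, 68.0, 66.5]
```

Emit:
{"api": "arm_command", "payload": {
  "gripper": [0,0,0,0,0],
  "slide": [
    [4,-0.6,0],
    [9,-1.3,0],
    [14,-2,0],
    [19,-2.9,0],
    [24,-3.6,0]
  ],
  "turn": [
    [0,0,-2],
    [0,0,-4],
    [0,0,-6],
    [-1,-8,-8],
    [-2,-15,-10]
  ]
}}

```text
clock: 4.45
position: [0.5344, 0.0297, 0.2013]
tool_rot: [3.139, 0.223, 1.621]
force: [-0.2, -0.1, -3.3]
grip_width: 0.0143
```

Run:
```python
from h import *
from plan import clear
eye(); to(*tcp((105,140),35))
W=[(105,140,35),(103,97,35),(89,83,35),(81,79,35),(70,77,35),(63,76.5,34),(59,75,32),(57,73.5,28),(56,68.5,22),(56,66.5,14),(60,66.5,6),(68,66,0)]
for a,b in zip(W,W[1:]): print(b,min(clear(q[:2],np.radians(q[2])) for q in np.linspace(a,b,12)).round(1))
```

```text
C [-69.8   7.4 174. ] rpy [-0.13 12.75 -2.81] t 4.45 F [-0.2 -0.1 -3.3]
slide [18.81, 0.14, -3.13] turn [-1.0, -22.2, -2.6]
(103, 97, 35) 25.5
(89, 83, 35) 11.5
(81, 79, 35) 7.5
(70, 77, 35) 5.5
(63, 76.5, 34) 4.6
(59, 75, 32) 3.7
(57, 73.5, 28) 4.3
(56, 68.5, 22) 4.8
(56, 66.5, 14) 6.0
(60, 66.5, 6) 4.2
(68, 66, 0) 0.7
```

Emit:
{"api": "arm_command", "payload": {
  "gripper": [0,0,0,0,0],
  "slide": [
    [5,0,-0.8],
    [10,0,-1.6],
    [14,0,-2.4],
    [17,0.1,-3],
    [17,0.1,-3]
  ],
  "turn": [
    [0,-7,-1],
    [0,-13,-1.5],
    [-1,-18,-2],
    [-1,-20,-2],
    [-1,-20,-2]
  ]
}}

```text
clock: 5.08
position: [0.5258, 0.2048, 0.1922]
tool_rot: [3.139, 0.568, 1.664]
force: [-0.6, -0.8, -2.7]
grip_width: 0.015
```

Run:
```python
from h import *
fs=[vision.grab_frame("side") for _ in range(6)]; vision.grab_frame("top")
eye(); to(*tcp((103,105),35))
ft=np.mean([vision.grab_frame("top").astype(float) for _ in range(3)],0).astype(np.uint8); eye()
cv2.imwrite("pics/ft.png",ft)
m=vision.camera_model("top"); ms=vision.camera_model("side")
L=[(106,-20,6),(106,20,6),(94,-12,6),(42,-12,6),(94,12,6),(42,12,6),(-94,20,6),(-94,-20,6)]
P=barpts(O,L); H=place(MP,[(39,8,84),(97,8,84),(97,-8,84),(39,-8,84)])
ims=[]
for f,mm in((ft,m),(fs[-1],ms)):
    k=5; b=proj(np.vstack([P,H]),mm); c=b.mean(0).astype(int); x0,y0=c[0]-39,c[1]-55
    g=cv2.resize(f[y0:y0+110,x0:x0+78],None,fx=k,fy=k,interpolation=cv2.INTER_CUBIC)
    for i,(u,v) in enumerate(b): cv2.circle(g,(int((u-x0+.5)*k),int((v-y0+.5)*k)),2,(0,0,255) if i<8 else (255,0,0),-1)
    ims.append(g)
cv2.imwrite("pics/pre.png",np.hstack(ims)); print(ims[0].shape)
```

```text
C [8.760e+01 1.000e-01 1.464e+02] rpy [-0.35 32.56 -0.82] t 5.42 F [ 0.4 -0.4 -3.3]
slide [3.59, 0.05, 2.36] turn [-0.1, -2.4, -0.7]
C [8.820e+01 1.000e-01 1.464e+02] rpy [-0.36 32.55 -0.78] t 5.58 F [-0.1 -0.5 -3.1]
(550, 390, 3)
```

View pics/pre.png

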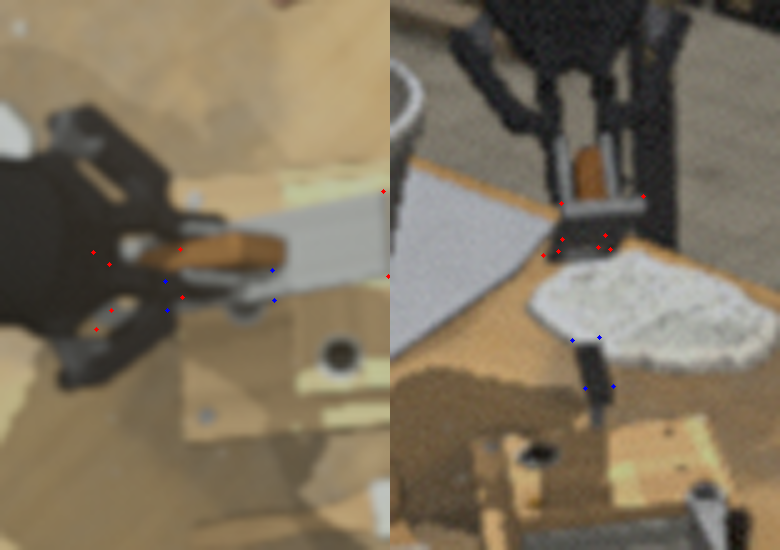

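The side view (right half) shows the model tail corners (561,203) and (643,196) on the bar's tail edge, and the blue head corners on the stud head at about (592,365). Everything agrees within 1–2 mm, so I'll proceed.

Emit:
{"api": "arm_command", "payload": {
  "gripper": [0,0,0,0],
  "slide": [
    [1.8,0,1.2],
    [3.6,0.05,2.4],
    [3.6,0.05,2.4],
    [3.6,0.05,2.4]
  ],
  "turn": [
    [0,-1.2,-0.3],
    [0,-2.4,-0.7],
    [0,-2.4,-0.7],
    [0,-2.4,-0.7]
  ]
}}

```text
clock: 6.08
position: [0.5265, 0.2184, 0.1554]
tool_rot: [-3.14, 0.61, 1.67]
force: [-0.0, 0.1, -2.1]
grip_width: 0.0144
```

Run:
```python
from h import *
for _ in range(3): vision.grab_frame("side")
eye()
for w in [(103,97,35),(89,83,35),(81,79,35),(70,77,35),(63,76.5,34),(59,75,32)]: to(*tcp(w[:2],w[2]))
```

```text
C [103.6  -0.2 105.4] rpy [4.000e-02 3.492e+01 1.000e-02] t 6.22 F [-0.5 -2.3 -3. ]
slide [0.43, -0.02, 0.71] turn [-0.0, -0.1, 0.0]
slide [0.09, -0.02, 2.66] turn [-0.0, -0.1, 0.0]
slide [-0.34, -0.02, 3.45] turn [-0.0, -0.1, 0.0]
slide [-1.13, -0.02, 4.24] turn [-0.0, -0.1, 0.0]
slide [-1.69, -0.02, 4.81] turn [-0.0, 0.9, 0.0]
slide [-1.97, -0.02, 5.41] turn [-0.0, 2.9, 0.0]
```

Emit:
{"api": "arm_command", "payload": {
  "gripper": [0,0,0,0,0],
  "slide": [
    [0.4,0,0.7],
    [0.2,0,1.7],
    [0.1,0,2.7],
    [-0.3,0,3.45],
    [-0.3,0,3.45]
  ],
  "turn": [
    [0,0,0],
    [0,0,0],
    [0,0,0],
    [0,0,0],
    [0,0,0]
  ]
}}

```text
clock: 6.85
position: [0.5284, 0.1957, 0.128]
tool_rot: [-3.139, 0.611, 1.671]
force: [0.0, 0.9, -2.7]
grip_width: 0.0142
```

Emit:
{"api": "arm_command", "payload": {
  "gripper": [0,0,0,0],
  "slide": [
    [-0.4,0,0.4],
    [-0.8,0,0.8],
    [-0.8,0,0.8],
    [-0.8,0,0.8]
  ],
  "turn": [
    [0,0,0],
    [0,0,0],
    [0,0,0],
    [0,0,0]
  ]
}}

```text
clock: 7.35
position: [0.5295, 0.1857, 0.1262]
tool_rot: [-3.14, 0.61, 1.671]
force: [0.4, -0.2, -3.9]
grip_width: 0.0149
```

Run:
```python
from h import *
for _ in range(3): vision.grab_frame("side")
eye()
for w in [(70,77,35),(63,76.5,34),(59,75,32),(57,73.5,28),(56,68.5,22)]: to(*tcp(w[:2],w[2]))
```

```text
C [70.9  0.4 75.9] rpy [ 0.12 34.95  0.12] t 7.5 F [ 0.4  0.7 -3.2]
slide [-0.13, 0.02, -0.04] turn [-0.1, -0.0, 0.1]
slide [-0.7, 0.02, 0.52] turn [-0.1, 1.0, 0.1]
slide [-0.97, 0.02, 1.12] turn [-0.1, 3.0, 0.1]
slide [-1.09, 0.02, 1.85] turn [-0.1, 7.0, 0.1]
slide [-0.88, 0.02, 3.07] turn [-0.1, 13.0, 0.1]
```

No contact so far, so I'll continue under the head.

Emit:
{"api": "arm_command", "payload": {
  "gripper": [0,0,0,0,0],
  "slide": [
    [-0.35,0,0.2],
    [-0.7,0,0.5],
    [-0.95,0,1.1],
    [-0.95,0,1.1],
    [-0.95,0,1.1]
  ],
  "turn": [
    [0,0,0],
    [0,1,0],
    [0,3,0],
    [0,3,0],
    [0,3,0]
  ]
}}

```text
clock: 8.12
position: [0.5309, 0.1717, 0.1227]
tool_rot: [-3.14, 0.558, 1.671]
force: [-0.2, -1.0, -4.0]
grip_width: 0.015
```

Run:
```python
from h import *
for _ in range(3): vision.grab_frame("side")
eye()
for w in [(59,75,32),(57,73.5,28),(56.5,71,25),(56,68.5,22),(56,67,17),(56,66.5,14)]: to(*tcp(w[:2],w[2]))
```

```text
C [59.5  0.4 75. ] rpy [ 0.13 31.96  0.14] t 8.28 F [ 0.2  0.6 -3.9]
slide [-0.04, 0.03, 0.02] turn [-0.1, -0.0, 0.1]
slide [-0.2, 0.03, 0.75] turn [-0.1, 4.0, 0.1]
slide [-0.14, 0.03, 1.36] turn [-0.1, 7.0, 0.1]
slide [-0.06, 0.03, 1.98] turn [-0.1, 10.0, 0.1]
slide [0.05, 0.03, 2.73] turn [-0.1, 15.0, 0.1]
slide [0.12, 0.03, 3.14] turn [-0.1, 18.0, 0.1]
```

Emit:
{"api": "arm_command", "payload": {
  "gripper": [0,0,0,0,0],
  "slide": [
    [-0.2,0,0.75],
    [-0.14,0,1.35],
    [-0.06,0,2],
    [-0.06,0,2],
    [-0.06,0,2]
  ],
  "turn": [
    [0,4,0],
    [0,7,0],
    [0,10,0],
    [0,10,0],
    [0,10,0]
  ]
}}

```text
clock: 8.9
position: [0.5319, 0.1611, 0.106]
tool_rot: [-3.14, 0.384, 1.672]
force: [-0.4, -0.4, -3.2]
grip_width: 0.0144
```

Run:
```python
from h import *
for _ in range(3): vision.grab_frame("side")
eye()
for w in [(56,67.5,18),(56,66.5,14),(58,66.5,10),(60,66.5,6)]: to(*tcp(w[:2],w[2]))
```

```text
C [56.2  0.5 68.4] rpy [ 0.12 21.98  0.14] t 9.05 F [-0.5 -0.2 -2.8]
slide [-0.05, 0.03, 0.58] turn [-0.1, 4.0, 0.1]
slide [-0.04, 0.03, 1.17] turn [-0.1, 8.0, 0.1]
slide [0.14, 0.03, 1.6] turn [-0.1, 12.0, 0.1]
slide [0.37, 0.04, 2.02] turn [-0.1, 16.0, 0.1]
```

Emit:
{"api": "arm_command", "payload": {
  "gripper": [0,0,0,0,0],
  "slide": [
    [-0.05,0,0.6],
    [-0.04,0,1.15],
    [0.14,0,1.6],
    [0.35,0,2],
    [0.35,0,2]
  ],
  "turn": [
    [0,4,0],
    [0,8,0],
    [0,12,0],
    [0,16,0],
    [0,16,0]
  ]
}}

```text
clock: 9.68
position: [0.5324, 0.155, 0.0859]
tool_rot: [-3.139, 0.105, 1.669]
force: [0.4, -0.0, -3.3]
grip_width: 0.0146
```

Run:
```python
from h import *
for _ in range(5): f=vision.grab_frame("side")
eye()
for w in [(62,66,3),(65,66,0),(68,65.5,0),(68,65,0)]: to(*tcp(w[:2],w[2]))
g=f[110:200,200:290]; cv2.imwrite("pics/s2.png",cv2.resize(g,None,fx=6,fy=6,interpolation=cv2.INTER_CUBIC))
```

```text
C [60.1  0.5 66.9] rpy [0.1  6.   0.13] t 9.93 F [ 0.2  0.1 -2.7]
slide [0.15, 0.03, 0.44] turn [-0.1, 3.0, 0.1]
slide [0.41, 0.03, 0.78] turn [-0.1, 6.0, 0.1]
slide [0.72, 0.03, 0.8] turn [-0.1, 6.0, 0.1]
slide [0.72, 0.03, 0.85] turn [-0.1, 6.0, 0.1]
```

View pics/s2.png

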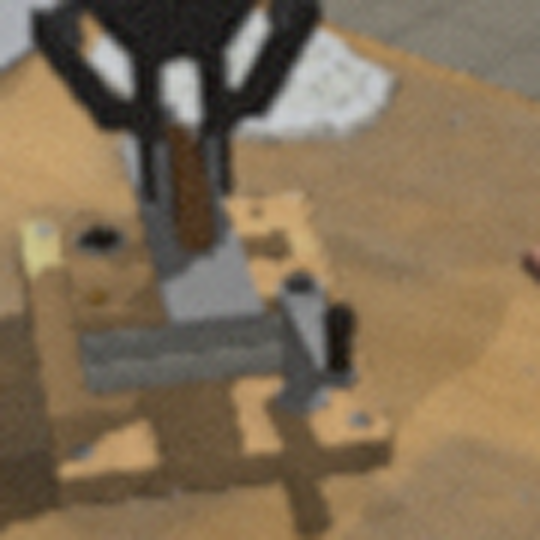

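The bar's tail at (210,315) lies over the cover, with the catch at (300,290) clear beside it and no contact forces. Now level it.

Emit:
{"api": "arm_command", "payload": {
  "gripper": [0,0,0,0,0],
  "slide": [
    [0.15,0,0.4],
    [0.4,0,0.75],
    [0.7,0,0.8],
    [0.7,0.03,0.8],
    [0.7,0.03,0.8]
  ],
  "turn": [
    [0,3,0],
    [0,6,0],
    [0,6,0],
    [0,6,0],
    [0,6,0]
  ]
}}

```text
clock: 10.55
position: [0.5319, 0.1631, 0.0775]
tool_rot: [-3.14, -0.0, 1.671]
force: [0.1, 0.6, -4.6]
grip_width: 0.0151
```

Run:
```python
from h import *
for _ in range(5): f=vision.grab_frame("side")
eye(); to(*tcp((68,65),0))
```

```text
C [67.1  0.1 65.5] rpy [ 0.1  -0.03  0.05] t 10.8 F [ 0.  -0.3 -3.5]
slide [0.09, -0.0, 0.04] turn [-0.1, -0.0, 0.0]
```

Emit:
{"api": "arm_command", "payload": {
  "gripper": [0,0,0,0],
  "slide": [
    [0.1,0,0.05],
    [0.1,0,0.1],
    [0.1,0,0.1],
    [0.1,0,0.1]
  ],
  "turn": [
    [0,0,0],
    [0,0,0],
    [0,0,0],
    [0,0,0]
  ]
}}

```text
clock: 11.3
position: [0.5319, 0.1634, 0.0763]
tool_rot: [-3.14, -0.001, 1.67]
force: [0.1, -0.6, -2.8]
grip_width: 0.0148
```

Emit:
{"api": "arm_command", "payload": {
  "gripper": [0,0,0],
  "slide": [
    [0,0,0.05],
    [0,0,0.1],
    [0,0,0.1]
  ],
  "turn": [
    [0,0,0],
    [0,0,0],
    [0,0,0]
  ]
}}

```text
clock: 11.68
position: [0.5319, 0.1634, 0.0762]
tool_rot: [-3.14, -0.0, 1.67]
force: [-6.6, -2.3, 17.1]
grip_width: 0.0147
```

Contact: the bar is pressed onto the cover at 17 N. Release and rise.

Emit:
{"api": "arm_command", "payload": {
  "gripper": [0,4,4,4,4],
  "slide": [
    [0,0,-0.08],
    [0,0,-0.08],
    [0,0,-0.08],
    [0,0,-0.08],
    [0,0,-0.3]
  ],
  "turn": [
    [0,0,0],
    [0,0,0],
    [0,0,0],
    [0,0,0],
    [0,0,0]
  ]
}}

```text
clock: 12.3
position: [0.5318, 0.1634, 0.0783]
tool_rot: [-3.139, -0.001, 1.67]
force: [-0.3, 0.0, 0.7]
grip_width: 0.0401
```

Emit:
{"api": "arm_command", "payload": {
  "gripper": [4,4,4,4,4],
  "slide": [
    [0,0,-2],
    [0,0,-5],
    [-2,0,-10],
    [-5,0,-15],
    [-5,0,-15]
  ],
  "turn": [
    [0,0,0],
    [0,0,0],
    [0,0,0],
    [0,0,0],
    [0,0,0]
  ]
}}

```text
clock: 12.92
position: [0.5389, 0.1119, 0.2329]
tool_rot: [3.137, -0.0, 1.667]
force: [0.3, 0.6, -1.0]
grip_width: 0.0399
```

Run:
```python
from h import *
for _ in range(6): vision.grab_frame("side")
s=bot.observe(); m=vision.camera_model("wrist"); f=vision.grab_frame("wrist"); print(s["position"],s["tool_rot"],s["clock"])
BP=np.array(MP); 
def dr(L,c):
    for u,v in proj(place(MP,L),m): cv2.circle(f,(int(round(u)),int(round(v))),2,c,1)
dr([(x+0,y,68) for x in(-94,106) for y in(-20,20)],(0,0,255)); dr([(39,8,84),(97,8,84),(97,-8,84),(39,-8,84)],(255,0,0))
dr([(-72,-40,80),(-72-62,-44,107),(-72,22,107)],(0,255,0))
cv2.imwrite("pics/w3.png",cv2.resize(f,(800,600),interpolation=cv2.INTER_CUBIC))
```

```text
[0.53660425 0.11419699 0.22767962] [-3.13836188e+00 -9.24647143e-04  1.67134452e+00] 13.225
```

View pics/w3.png

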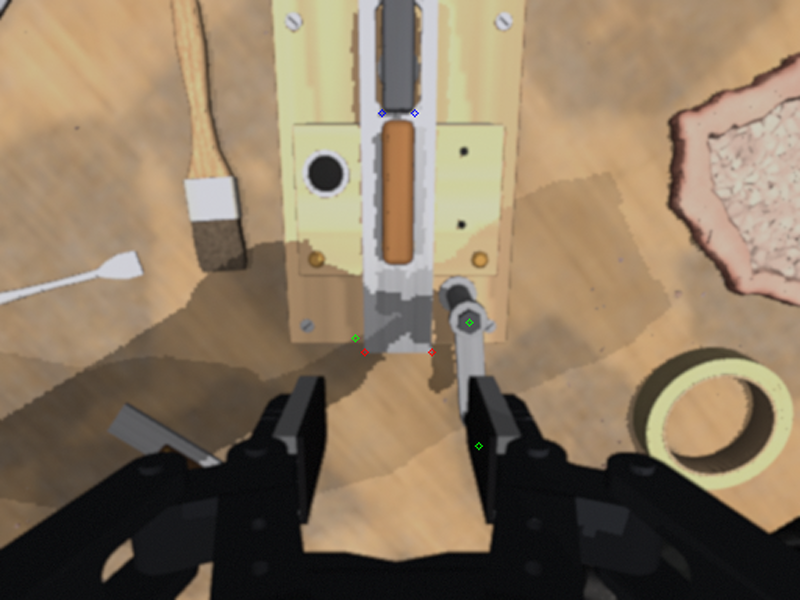

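The wrist view shows the bar straight across the cover, with its tail at (365–432, 352) exactly on prediction and its eye under the stud head at (398,60). The catch post is on its predicted spot at (469,322). Next, the peg.

```bash
cat >> h.py <<'E'
def peg(th,z,rot=None):
    p=place(MP,[(-72-62*np.cos(th),-40+62*np.sin(th),z*1000)])[0]; return p,down(MP[2]-(th if rot is None else rot))
E
python3 - <<'E'
from h import *
for _ in range(3): vision.grab_frame("side")
print(peg(-.07,.1)[0]); to(*peg(-.07,.15)); to(*peg(-.07,.081))
E
```

```text
[0.58807212 0.03707754 0.1       ]
slide [-8.17, 4.34, 7.78] turn [-0.1, -0.1, -3.9]
slide [-8.17, 4.36, 14.68] turn [-0.1, -0.1, -3.9]
```

Emit:
{"api": "arm_command", "payload": {
  "gripper": [4,4,4,4,4],
  "slide": [
    [-4,2.2,0],
    [-8.2,4.35,2],
    [-8.2,4.35,6],
    [-8.2,4.35,7.8],
    [-8.2,4.35,7.8]
  ],
  "turn": [
    [0,0,-2],
    [0,0,-4],
    [0,0,-4],
    [0,0,-4],
    [0,0,-4]
  ]
}}

```text
clock: 14.05
position: [0.5878, 0.0371, 0.1496]
tool_rot: [-3.138, -0.001, 1.741]
force: [0.7, -0.1, 0.4]
grip_width: 0.0402
```

Run:
```python
from h import *
for _ in range(6): f=vision.grab_frame("side")
to(*peg(-.07,.081))
m=vision.camera_model("side"); u,v=proj(peg(-.07,.107)[0],m)[0]; x0,y0=int(u)-45,int(v)-50
g=cv2.resize(f[y0:y0+90,x0:x0+90],None,fx=6,fy=6,interpolation=cv2.INTER_CUBIC)
cv2.circle(g,(int((u-x0+.5)*6),int((v-y0+.5)*6)),3,(0,0,255),-1); cv2.imwrite("pics/s3.png",g)
```

```text
slide [0.06, -0.07, 7.03] turn [-0.0, -0.0, 0.0]
```

View pics/s3.png

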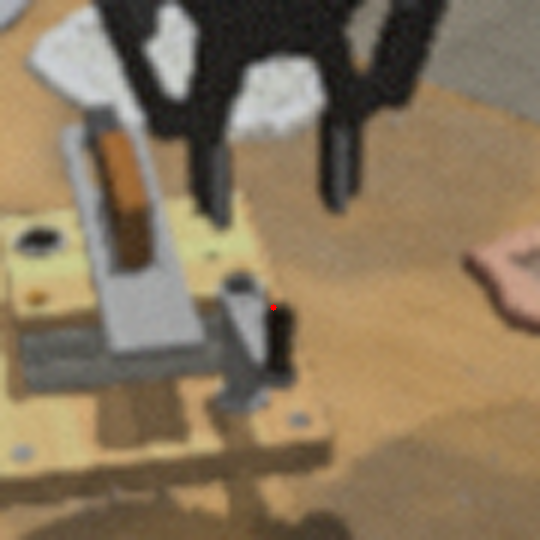

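The side view shows the bar lying level and the peg top at (280,310), within about 2 mm of the prediction and between the open fingers. Descend and grip the peg.

Emit:
{"api": "arm_command", "payload": {
  "gripper": [4,4,4,4],
  "slide": [
    [0,-0.1,4],
    [0,-0.15,7],
    [0,-0.15,7],
    [0,-0.15,7]
  ],
  "turn": [
    [0,0,0],
    [0,0,0],
    [0,0,0],
    [0,0,0]
  ]
}}

```text
clock: 14.85
position: [0.5875, 0.0364, 0.0816]
tool_rot: [-3.141, -0.001, 1.74]
force: [0.5, 0.4, 1.0]
grip_width: 0.0399
```

Emit:
{"api": "arm_command", "payload": {
  "gripper": [0,0,0,0],
  "slide": [
    [0,0,0],
    [0,0,0],
    [0,0,0],
    [0,0,0]
  ],
  "turn": [
    [0,0,0],
    [0,0,0],
    [0,0,0],
    [0,0,0]
  ],
  "force": 25
}}

```text
clock: 15.35
position: [0.5876, 0.0361, 0.0813]
tool_rot: [3.141, -0.0, 1.74]
force: [-0.2, -0.3, 8.7]
grip_width: 0.0128
```

Run:
```python
from h import *
s=bot.observe(); print(s["position"],s["force"],s["grip_width"])
q=R.from_euler("z",MP[2]).inv().apply(np.array(s["position"])-[MP[0],MP[1],0])*1000; print("mould",q, "th",np.arctan2(q[1]+40,-(q[0]+72)),"r",np.hypot(q[1]+40,q[0]+72))
p0,r0=peg(-.07,.081)
for th in np.linspace(.1,1.6,10): print(round(th,2)); to(*peg(th,.081),cur=(p0,r0))
```

```text
[0.58761864 0.03610456 0.08130641] [-0.22807748 -0.25773521  8.72286367] 0.012815234504538874
mould [-134.77166731  -43.78922541   81.30640717] th -0.06029205559833584 r 62.88593202224601
0.1
slide [0.09, -1.05, -0.0] turn [0.0, -0.0, 9.7]
0.27
slide [0.35, -2.05, -0.0] turn [-0.0, -0.0, 19.3]
0.43
slide [0.77, -2.99, -0.0] turn [-0.0, -0.0, 28.8]
0.6
slide [1.34, -3.85, -0.0] turn [0.0, -0.0, 38.4]
0.77
slide [2.05, -4.6, -0.0] turn [0.0, -0.0, 47.9]
0.93
slide [2.87, -5.23, -0.0] turn [-0.0, -0.0, 57.5]
1.1
slide [3.78, -5.71, -0.0] turn [-0.0, -0.0, 67.0]
1.27
slide [4.76, -6.03, -0.0] turn [0.0, -0.0, 76.6]
1.43
slide [5.78, -6.19, -0.0] turn [-0.0, -0.0, 86.1]
1.6
slide [6.81, -6.17, -0.0] turn [0.0, -0.0, 95.7]
```

Emit:
{"api": "arm_command", "payload": {
  "gripper": [0,0,0,0,0],
  "slide": [
    [0,0,-0.3],
    [0.1,-1.05,-0.3],
    [0.35,-2.05,-0.3],
    [0.77,-3,-0.3],
    [0.77,-3,-0.3]
  ],
  "turn": [
    [0,0,0],
    [0,0,9.7],
    [0,0,19.3],
    [0,0,28.8],
    [0,0,28.8]
  ]
}}

```text
clock: 15.98
position: [0.5547, 0.0402, 0.0825]
tool_rot: [-3.138, -0.001, 1.236]
force: [3.7, 7.7, -24.7]
grip_width: 0.0129
```

Run:
```python
from h import *
for _ in range(3): vision.grab_frame("side")
s=bot.observe(); print(s["position"],s["tool_rot"],s["force"],s["grip_width"])
q=R.from_euler("z",MP[2]).inv().apply(np.array(s["position"])-[MP[0],MP[1],0])*1000; print("th",np.arctan2(q[1]+40,-(q[0]+72)),"r",np.hypot(q[1]+40,q[0]+72))
for th in (.6,.77,.93,1.1,1.27,1.43,1.6): to(*peg(th,.084))
```

```text
[0.55508851 0.04001872 0.08245577] [-3.13761634e+00 -8.50334561e-04  1.23856719e+00] [  3.03139961   8.33232334 -22.85194652] 0.013038475111680367
th 0.4688391314036235 r 62.40158963306634
slide [0.12, -0.81, -0.15] turn [-0.2, -0.0, 9.7]
slide [0.39, -1.83, -0.15] turn [-0.2, -0.0, 19.4]
slide [0.79, -2.73, -0.14] turn [-0.2, 0.0, 28.6]
slide [1.37, -3.61, -0.14] turn [-0.2, 0.0, 38.3]
slide [2.09, -4.38, -0.14] turn [-0.2, 0.0, 48.1]
slide [2.88, -4.98, -0.13] turn [-0.2, 0.1, 57.2]
slide [3.81, -5.47, -0.13] turn [-0.2, 0.1, 67.0]
```

Emit:
{"api": "arm_command", "payload": {
  "gripper": [0,0,0,0,0],
  "slide": [
    [0.12,-0.8,0.2],
    [0.4,-1.83,0.2],
    [0.8,-2.73,0.2],
    [1.37,-3.61,0.2],
    [1.37,-3.61,0.2]
  ],
  "turn": [
    [0,0,9.7],
    [0,0,19.4],
    [0,0,28.6],
    [0,0,38.3],
    [0,0,38.3]
  ]
}}

```text
clock: 16.75
position: [0.5257, 0.0642, 0.0817]
tool_rot: [-3.14, 0.002, 0.571]
force: [-5.4, 0.6, 3.8]
grip_width: 0.013
```

Run:
```python
from h import *
for _ in range(3): vision.grab_frame("side")
s=bot.observe(); print(s["position"],s["tool_rot"],s["force"],s["grip_width"],s["qpos"][6])
q=R.from_euler("z",MP[2]).inv().apply(np.array(s["position"])-[MP[0],MP[1],0])*1000; print("th",np.arctan2(q[1]+40,-(q[0]+72)),"r",np.hypot(q[1]+40,q[0]+72))
for th in (1.27,1.43,1.52,1.6,1.62): to(*peg(th,.083))
```

```text
[0.52625131 0.06329343 0.08156083] [-3.14001166e+00  1.68352571e-03  5.73415705e-01] [-6.26778575  2.16420521  7.58970921] 0.012897450706800342 -1.4589205284047446
th 1.073113135538881 r 62.134646626986
slide [0.11, -1.22, -0.14] turn [-0.1, 0.1, 10.0]
slide [0.35, -2.17, -0.14] turn [-0.1, 0.1, 19.1]
slide [0.56, -2.69, -0.14] turn [-0.1, 0.1, 24.3]
slide [0.78, -3.14, -0.14] turn [-0.1, 0.1, 28.9]
slide [0.84, -3.24, -0.14] turn [-0.1, 0.1, 30.0]
```

Emit:
{"api": "arm_command", "payload": {
  "gripper": [0,0,0,0,0],
  "slide": [
    [0.1,-1.22,0],
    [0.35,-2.17,0],
    [0.56,-2.7,0],
    [0.75,-3.1,0],
    [0.75,-3.15,0]
  ],
  "turn": [
    [0,0,10],
    [0,0,19],
    [0,0,24],
    [0,0,28.5],
    [0,0,28.5]
  ]
}}

```text
clock: 17.52
position: [0.5158, 0.0937, 0.0815]
tool_rot: [-3.141, 0.002, 0.074]
force: [-3.6, -1.5, 5.3]
grip_width: 0.0128
```

Run:
```python
from h import *
for _ in range(4): vision.grab_frame("side")
s=bot.observe(); print(s["position"],s["tool_rot"],s["force"],s["grip_width"],s["qpos"][6])
q=R.from_euler("z",MP[2]).inv().apply(np.array(s["position"])-[MP[0],MP[1],0])*1000; print("th",np.arctan2(q[1]+40,-(q[0]+72)),"r",np.hypot(q[1]+40,q[0]+72))
to(*peg(1.62,.083))
```

```text
[0.51581721 0.09349674 0.08156121] [-3.14099440e+00  2.18030224e-03  7.51203079e-02] [-4.69259105 -0.30198412  6.22794865] 0.013073523395703522 -1.9008258329815044
th 1.593737892411483 r 62.01765005878383
slide [0.0, -0.16, -0.14] turn [-0.0, 0.1, 1.5]
```

Emit:
{"api": "arm_command", "payload": {
  "gripper": [0,0,2.4,2.4,2.4],
  "slide": [
    [0,-0.15,0],
    [0,-0.15,0],
    [0,0,0],
    [0,0,0],
    [0,0,0]
  ],
  "turn": [
    [0,0,1],
    [0,0,1],
    [0,0,1],
    [0,0,1],
    [0,0,1]
  ]
}}

```text
clock: 18.35
position: [0.5158, 0.0939, 0.0814]
tool_rot: [-3.141, 0.002, 0.055]
force: [-0.1, -1.0, 0.5]
grip_width: 0.0239
```

Emit:
{"api": "arm_command", "payload": {
  "gripper": [2.4,2.4,2.4,2.4,2.4],
  "slide": [
    [0,0,-2],
    [0,0,-5],
    [0,0,-9],
    [0,0,-14],
    [-5,8,-16]
  ],
  "turn": [
    [0,0,0],
    [0,0,0],
    [0,0,0],
    [0,0,0],
    [0,0,0]
  ]
}}

```text
clock: 18.98
position: [0.4883, 0.0427, 0.2369]
tool_rot: [-3.139, -0.003, 0.059]
force: [-0.1, -1.7, -0.6]
grip_width: 0.0243
```

Emit:
{"api": "arm_command", "payload": {
  "gripper": [2.4,2.4,2.4,2.4],
  "slide": [
    [0,5,0],
    [0,10,0],
    [0,10,0],
    [0,10,0]
  ],
  "turn": [
    [0,0,0],
    [0,0,0],
    [0,0,0],
    [0,0,0]
  ]
}}

```text
clock: 19.48
position: [0.4918, -0.0591, 0.2343]
tool_rot: [-3.141, 0.002, 0.054]
force: [-0.8, 0.9, 0.5]
grip_width: 0.024
```

Run:
```python
from h import *
fs=np.mean([vision.grab_frame("side").astype(float) for _ in range(4)],0).astype(np.uint8); ft=np.mean([vision.grab_frame("top").astype(float) for _ in range(4)],0).astype(np.uint8)
s=bot.observe(); print(s["position"],s["force"],s["clock"])
z=lambda f:cv2.resize(f,None,fx=5,fy=5,interpolation=cv2.INTER_CUBIC)
m=vision.camera_model("side"); u,v=proj(place(MP,[(0,0,62)]),m)[0].astype(int)
g=fs[v-50:v+50,u-40:u+40]; t=ft[160:260,145:225]
cv2.imwrite("pics/fin.png",np.hstack([z(t),z(g)]))
```

```text
[ 0.49182472 -0.05904678  0.23428984] [-0.13503783  0.16809138  1.11276982] 19.875
```

View pics/fin.png

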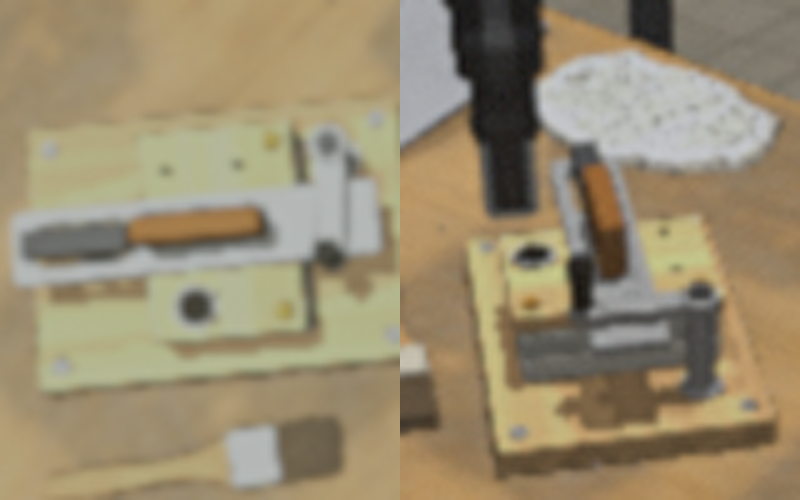

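The final views show the catch arm lying across the bar's tail, from its post at (327,142) to the peg at (330,255). The bar is level and straight under the stud head at (75,240), the gripper is clear, and the brush is where it was.

```bash
python3 -c "
from workcell import job_done
print(job_done())"
```

```text
the job is handed in; nothing more can be done
None
```

The mould is closed for pouring, and I handed the job in at about 20 s on the robot's clock, well under the 58 s limit.

- **Bar:** I picked up the larger clamp bar and tilted it about 35° nose-down. I slipped the eye over the stud's head, drew the bar tailwards under it and levelled it. It is seated on the cover; I stopped pressing at about 17 N, the first clear contact, and let go.
- **Catch:** I gripped the peg and swung the catch from about -0.06 to 1.59 rad as measured, then nudged it about 1.5 mm more toward its stop at 1.62. I did not measure the angle again after that nudge.
- **Last checks:** The final top and side views show the bar level and straight under the head, with the catch arm across its tail. The gripper is clear, and the force on it reads about zero.
- **Bystanders:** The final view shows the brush in its place. The sanding block and tape roll were never near the arm's path after the first pick, but I did not view them again at the end.
- **Disagreement:** Lifting the gripper slightly while holding the peg pulled up on it with about 23 N; I lowered it again, and the force stayed below 10 N for the rest of the swing. No other check failed or disagreed.

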